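# Switch off the specimen lamps and lift the shell tray off the light box

### The job

Switch off the light box's lamps at the controller: press its three round keys fully down one at a time, the smallest first, then the middle-sized, then the largest, letting each come up before the next. Then take the steel specimen tray by its handle, lift it at least 10 cm clear of the light box without tipping it and hold it there level and steady, with both shells still in it: the program finishes while still holding the tray in the air. Leave the tub, beaker, Petri dish and brush where they are.

Things in the scene. Friction and masses are not known exactly. Their poses are not given: they have to be found in the camera images.
- tray: loose stainless steel specimen tray, 100 mm along its x, 160 mm along its y, walls 20 mm high and 3 mm thick, floor 3 mm, with a low divider across the middle (along x) making two wells at +y and -y, and a black bridge handle over the divider. Mass 0.2 to 0.36 kg. Origin: centre of its underside, z up. It rests on the light box
- tray_grip (a point): centre of the tray's handle bar: a straight black bar 78 mm long along the tray's x, 14 mm wide along the tray's y, 14 mm high, its centre 67 mm above the tray's underside (117 mm above the bench at the start). Two thin posts (8 mm wide, thinner than the bar) carry it at x = -34 and +34 mm; between them it is free underneath down to the 17 mm high divider. Axes as the tray's
- limpet: loose cone-shaped limpet shell, 40 mm across, 18 mm high, about 30 g, lying in one well of the tray. Origin: centre of its underside
- urchin: loose dome-shaped sea urchin shell, 35 mm across, 22 mm high, about 25 g, lying in the other well of the tray. Origin: centre of its underside
- light_box: fixed cream light box with a white top, 220 x 220 mm, 50 mm high. Origin: centre of its underside on the bench. It may stand left or right, the controller on the other side
- controller: fixed cream control unit, 90 mm along its x, 210 mm along its y, 40 mm high, with three keys in a row along its y, 62 mm apart, in any order. Origin: centre of its underside on the bench
- key_small_top (a point): centre of the top face of the 16 mm diameter round pale grey key (told from the other two by its diameter). It stands 62 mm above the bench when up, 10 mm proud of its black round collar; the collar is 12 mm high and 16 mm wider than the key
- key_middle_top (a point): centre of the top face of the 25 mm diameter round pale grey key (told from the other two by its diameter). It stands 62 mm above the bench when up, 10 mm proud of its black round collar; the collar is 12 mm high and 16 mm wider than the key
- key_large_top (a point): centre of the top face of the 36 mm diameter round pale grey key (told from the other two by its diameter). It stands 62 mm above the bench when up, 10 mm proud of its black round collar; the collar is 12 mm high and 16 mm wider than the key
- key_small (a joint): travel of the small key in m: 0 up, 0.006 fully down (straight down along vertical). A spring returns it; it starts to move at 1.5 N and is fully down at 5 N. Counts as pressed beyond about 0.0045
- key_middle (a joint): travel of the middle-sized key in m: 0 up, 0.006 fully down (straight down along vertical). A spring returns it; it starts to move at 1.5 N and is fully down at 5 N. Counts as pressed beyond about 0.0045
- key_large (a joint): travel of the large key in m: 0 up, 0.006 fully down (straight down along vertical). A spring returns it; it starts to move at 1.5 N and is fully down at 5 N. Counts as pressed beyond about 0.0045
- tub: bystander: white closed tub with a blue band, 96 mm across, 130 mm high. Origin: centre of its underside
- beaker: bystander: clear plastic beaker, 90 mm across, 100 mm high. Origin: centre of its underside
- petri: bystander: glass Petri dish, 90 mm across, 15 mm high. Origin: centre of its underside
- brush: bystander: small brush 170 mm long lying on the bench. Origin: underside of the brush, x along it

How it is judged:
On the way, in this order (a step that is already met when the one before it is completed fails the run):
1. the smallest key is pressed down alone, the tray still on the light box (value of joint key_small above 0.0045 m and value of joint each of key_middle, key_large below 0.002 m and height (world z) of tray below 0.06 m and distance of tray from where it was at the start of the episode below 0.03 m), for 0.05 s.
2. then the middle-sized key is pressed down alone (value of joint key_middle above 0.0045 m and value of joint each of key_small, key_large below 0.002 m and height (world z) of tray below 0.06 m and distance of tray from where it was at the start of the episode below 0.03 m), for 0.05 s.
3. then the largest key is pressed down alone (value of joint key_large above 0.0045 m and value of joint each of key_small, key_middle below 0.002 m and height (world z) of tray below 0.06 m and distance of tray from where it was at the start of the episode below 0.03 m), for 0.05 s.
4. with all keys up again, the tray is lifted off the light box (height (world z) of tray above 0.08 m and contact force between tray and the fingers above 1 N and contact force between tray and light_box below 0.05 N and contact force between tray and controller below 0.05 N and value of joint each of key_small, key_middle, key_large below 0.002 m), for 0.2 s.
At the end, for the whole second after the job is handed in: The tray is in the fingers (at least 1 N), touches neither light box nor controller, its underside is at least 95 mm above the light box's top (145 mm above the bench), level within 0.12 rad, still (under 25 mm/s and 0.2 rad/s), both shells lie in it and all keys are up (height (world z) of tray above 0.145 m and angle between tray's own z axis and vertical below 0.12 rad and linear speed of tray below 0.025 m/s and angular speed of tray below 0.2 rad/s and contact force between tray and the fingers above 1 N and contact force between tray and light_box below 0.05 N and contact force between tray and controller below 0.05 N and x of limpet in the frame of tray between -0.055 and 0.055 m and y of limpet in the frame of tray between -0.085 and 0.085 m and z of limpet in the frame of tray between -0.01 and 0.03 m and x of urchin in the frame of tray between -0.055 and 0.055 m and y of urchin in the frame of tray between -0.085 and 0.085 m and z of urchin in the frame of tray between -0.01 and 0.03 m and value of joint each of key_small, key_middle, key_large below 0.002 m); the arm keeps its last pose, push and grip.
It fails at once if two keys pressed at once (value of joint each of key_small, key_middle above 0.003 m or value of joint each of key_small, key_large above 0.003 m or value of joint each of key_middle, key_large above 0.003 m).
It fails at once if the tray is tipped by more than 0.35 rad (angle between tray's own z axis and vertical above 0.35 rad).
It fails at once if a shell falls out of the tray (not (x of limpet in the frame of tray between -0.055 and 0.055 m and y of limpet in the frame of tray between -0.085 and 0.085 m and z of limpet in the frame of tray between -0.01 and 0.03 m and x of urchin in the frame of tray between -0.055 and 0.055 m and y of urchin in the frame of tray between -0.085 and 0.085 m and z of urchin in the frame of tray between -0.01 and 0.03 m)).
It fails at once if a bystander is moved by more than 20 mm (distance of any of tub, beaker, petri, brush from where it was at the start of the episode above 0.02 m).
It also fails if it takes over 58 s, if anything falls off the work surface, if the arm or the gripper's body presses on something with over 40 N, if the wrist force passes 120 N, or if a joint passes its speed limit or range.

### The arm

A 6-joint arm with a two-finger parallel gripper is mounted at the origin on the work surface. World frame = base frame: x ahead of the robot, y to its left, z up, the work surface at z = 0. Lengths are in m, angles in rad, forces in N, time in s.
With the tool pointing down it reaches from about 0.4 to 0.825 m from the base axis. Payload 7 kg.
Tool frame: the origin (TCP) lies midway between the tips of the shut fingers; the grasp point (between the pads) lies hold_point_z behind it (hold_point_z is the distance from the TCP to the grasp point, in m); z points along the fingers, y is the line along which they close (so a half turn about z gives the same grasp; the last joint's range is limited). The gripper opens to 88 mm and grips with 3 to 60 N. Pads are 19 mm wide; open, the fingers measure 130 mm over their backs; the gripper's body (78 mm by 193 mm) begins 47 mm behind the grasp point.
Start: joints at [-0.981, 0.359, 0.012, 0, -1.224, -0.288], TCP at [0.201, -0.644, 0.227] pointing down, gripper open.
Joint ranges: [-3.07, 3.07], [-1.43, 2.12], [-1.02, 1.25], [-3.03, 1.67], [-3.05, -0], [-3.03, 3.03]. Speed limits (rad/s): [2.39, 2.39, 3.01, 3.14, 3.14, 3.14].

### API

Orientations are given as [roll, pitch, yaw] about the fixed x, y, z axes, in that order (R = Rz(yaw) Ry(pitch) Rx(roll)).
In Python, from station import * gives the robot as it stands.
- The arm moves only by the tool apply_moves, never from a script. Its argument "steps" is a list of rows, each an object with "translation": the shift along the world's x, y, z scaled (see below), a list of three; "rotation": the turn, a rotation vector about the world's x, y, z scaled (see below), a list of three. A call has exactly 10 rows; each row is the pose to reach, as a shift and turn from the pose commanded when the call began; what a row does not reach only later rows make up. The controller multiplies each number of a shift by 250 mm and each number of a turn by 30 degrees. A row lasts 1/12 s, in which the tool goes at most 41.7 mm and 7.16 degrees, less where a joint would pass 70% of its speed; a pose out of reach is approached as far as the arm can. A call with a number of a shift or a turn outside -1 to 1 is refused whole. A call with a gripper value outside its range is refused whole. "jaw" is the closure, from -1 (fully open) to 1 (shut), so that 0 is half open, set as the call begins (left out, the last holds). The fingers move at their own pace and stop on an object; "newtons" is the grip in N (left out, the last holds). Time passes only in rows, so rows that repeat a pose let the fingers close, or fill a call up. It gives the time, the measured TCP pose, the force, the opening and the grip force at its end, in the units of the state.
- get_state(): the state, without advancing time (a new reading comes with each control period).
- grab_frame(name): name is "scene" or "top" or "wrist"; returns the picture (384x512x3 uint8, blue, green, red); there is no depth.
- camera_model(name): a dict with "fx", "fy", "cx", "cy" (pixels), "xyz" and "rotation" of the camera in the world. Camera axes: x right, y down, z forward; pixel columns grow to the right and rows downward; lengths in m; the calibration is good to about 2 mm. A picture is of the moment at which its call begins: read the wrist's pose just before it. camera_model takes no time and is no camera call; for the wrist camera it gives the pose at the moment of the call.
- job_done(): hands the job in; it is judged then, once.
The state is a dict: "t": time; "q": joint angles; "qd": joint speeds; "joint_efforts": joint torques, N m; "eef_pos": TCP position; "ee_rot": TCP orientation; "force": force on the tool from outside, world axes, zero at the start; "moment": the same for the moment, N m; "width": finger opening in m; "gripper_force": force on a finger pad.
Only numpy, scipy, OpenCV 4.12 (cv2) and the standard library are available. Lean on these libraries where they do the work, as an engineer would, in place of code of your own. Each camera call takes 0.05 s, during which the arm holds its last target. There are 200 camera calls.

## Working session

There is one attempt and no reset: what is moved stays moved. The work goes in short steps, Python scripts to look and compute and a tool call to move; the robot and the scene stay as the last step left them, time stands still between calls to the robot, and variables do not carry over. Pictures are saved under pics/ and viewed, at most 10 in all, crops included, and the job is handed in when it is done.

Besides the shell and the picture viewer there is one more tool, called after "Call:" as name(argument=value, ...), one argument or row to a line, values as JSON. apply_moves: Moves the arm, as the interface text tells. Shifts and turns lie within -1 to 1; 1 stands for 250 mm of shift or 30 degrees of turn. Its arguments: {"type":"object","properties":{"steps":{"type":"array"},"jaw":{"type":"number"},"newtons":{"type":"number"}},"required":["steps"]}

```bash
mkdir -p pics; python3 - <<'E'
from station import *
import cv2
s=get_state();print({k:s[k] for k in('t','eef_pos','ee_rot','force','width')})
try: print(hold_point_z)
except Exception as e: print(e)
for n in('scene','top'):
    cv2.imwrite(f'pics/{n}0.png',grab_frame(n)); m=camera_model(n);print(n,m)
E
```

```text
{'t': 0.0, 'eef_pos': array([ 0.20049541, -0.64401981,  0.22563772]), 'ee_rot': array([ 3.13995725e+00, -1.28284773e-04, -2.83985622e+00]), 'force': array([ 0.35376466, -0.02821442,  0.61744647]), 'width': 0.08768560390264199}
0.0188
scene {'fx': 366.44345227046404, 'fy': 366.44345227046404, 'cx': 253.68411544154728, 'cy': 191.1344281080774, 'xyz': array([ 1.06840012, -0.67774039,  0.67069076]), 'rotation': array([-2.13046037,  0.02370427,  0.67761451])}
top {'fx': 359.6416694658687, 'fy': 359.6416694658687, 'cx': 255.5487184516697, 'cy': 188.12136915343453, 'xyz': array([0.32031159, 0.01465323, 1.43746959]), 'rotation': array([-3.00475014, -0.0143316 , -1.59039172])}
```

View pics/scene0.png

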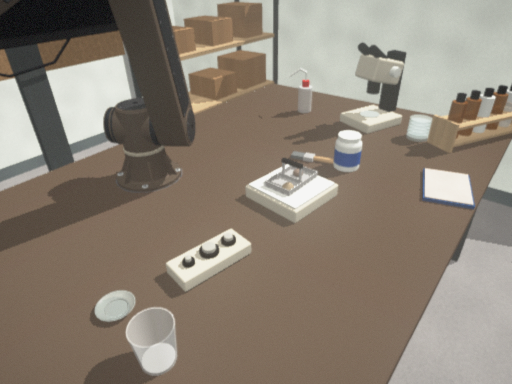

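View pics/top0.png

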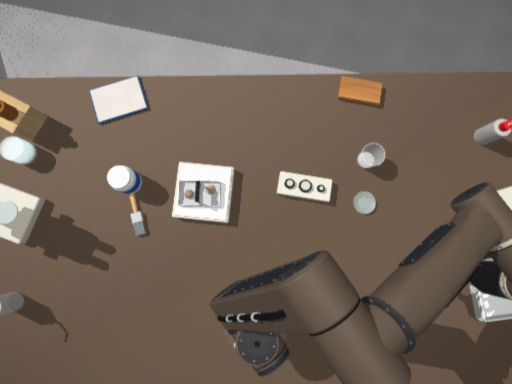

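The scene picture shows the controller with keys at about (189,261), (209,250) and (229,240), and the light box with the tray at (292,188). In the top picture the keys are at (290,184), (305,186, largest) and (321,188, smallest). The tray is at (198,193), with its black handle near (198,191), the tub at (125,180) and the brush at (137,215).

```bash
cat > h.py <<'E'
from station import *
import numpy as np, cv2
from scipy.spatial.transform import Rotation as Ro
def ray(m,p):
    d=Ro.from_euler('xyz',m['rotation']).as_matrix()@np.array([(p[0]-m['cx'])/m['fx'],(p[1]-m['cy'])/m['fy'],1.])
    return np.array(m['xyz']),d/np.linalg.norm(d)
def plane(m,p,z):
    o,d=ray(m,p); return o+d*(z-o[2])/d[2]
def tri(rs):
    A=sum(np.eye(3)-np.outer(d,d) for o,d in rs); b=sum((np.eye(3)-np.outer(d,d))@o for o,d in rs)
    x=np.linalg.solve(A,b); return x,max(np.linalg.norm(np.cross(x-o,d)) for o,d in rs)
E
python3 - <<'E'
from h import *
t=camera_model('top');s=camera_model('scene')
np.set_printoptions(precision=3,suppress=True)
for n,a,b in(('s',(321,188),(189,261)),('l',(305,186),(209,250)),('m',(290,184),(229,239))):
    print(n,plane(t,a,.062),plane(s,b,.062),tri([ray(t,a),ray(s,b)]))
for n,a,z in(('handle',(198,191),.117),('tub',(122,176),.13),('brush',(137,205),.01),('beaker',(373,154),.1),('petri',(365,203),.015),('box',(204,192),.05)): print(n,plane(t,a,z))
w=camera_model('wrist');print(w, get_state()['eef_pos'])
E
```

```text
s [ 0.505 -0.262  0.062] [ 0.522 -0.27   0.062] (array([ 0.508, -0.263,  0.049]), np.float64(0.002079622593453081))
l [ 0.514 -0.2    0.062] [ 0.532 -0.213  0.062] (array([ 0.517, -0.202,  0.047]), np.float64(0.001426437378110484))
m [ 0.523 -0.142  0.062] [ 0.543 -0.15   0.062] (array([ 0.528, -0.141,  0.048]), np.float64(0.004192390406653089))
handle [0.495 0.205 0.117]
tub [0.553 0.481 0.13 ]
brush [0.457 0.461 0.01 ]
beaker [ 0.628 -0.46   0.1  ]
petri [ 0.448 -0.445  0.015]
box [0.499 0.191 0.05 ]
{'fx': 273.00230903102903, 'fy': 273.00230903102903, 'cx': 254.35155094902024, 'cy': 193.19862774448697, 'xyz': array([ 0.13 , -0.666,  0.384]), 'rotation': array([ 2.862, -0.001,  1.873])} [ 0.2   -0.644  0.226]
```

Call:
apply_moves(
  steps=[
    {"translation": [0.05, 0.09, 0], "rotation": [0, 0, 0]},
    {"translation": [0.1, 0.18, 0], "rotation": [0, 0, 0]},
    {"translation": [0.16, 0.28, 0], "rotation": [0, 0, 0]},
    {"translation": [0.22, 0.38, 0], "rotation": [0, 0, 0]},
    {"translation": [0.28, 0.48, 0], "rotation": [0, 0, 0]},
    {"translation": [0.34, 0.58, 0], "rotation": [0, 0, 0]},
    {"translation": [0.4, 0.68, 0], "rotation": [0, 0, 0]},
    {"translation": [0.46, 0.78, 0], "rotation": [0, 0, 0]},
    {"translation": [0.5, 0.88, 0], "rotation": [0, 0, 0]},
    {"translation": [0.5, 0.88, 0], "rotation": [0, 0, 0]},
  ],
  jaw=1,
  newtons=20,
)

```text
t: 0.93
eef_pos: [0.3267, -0.4212, 0.2266]
ee_rot: [3.141, 0.001, -2.838]
force: [-0.5, 0.9, -0.4]
width: 0.0261
gripper_force: 0.0
```

Call:
apply_moves(
  steps=[
    {"translation": [0.05, 0.09, 0], "rotation": [0, 0, -0.05]},
    {"translation": [0.1, 0.18, 0], "rotation": [0, 0, -0.1]},
    {"translation": [0.16, 0.28, 0], "rotation": [0, 0, -0.15]},
    {"translation": [0.22, 0.38, 0], "rotation": [0, 0, -0.2]},
    {"translation": [0.28, 0.48, 0], "rotation": [0, 0, -0.25]},
    {"translation": [0.34, 0.58, 0], "rotation": [0, 0, -0.3]},
    {"translation": [0.4, 0.68, 0], "rotation": [0, 0, -0.35]},
    {"translation": [0.46, 0.78, 0], "rotation": [0, 0, -0.4]},
    {"translation": [0.5, 0.88, 0], "rotation": [0, 0, -0.4]},
    {"translation": [0.5, 0.88, 0], "rotation": [0, 0, -0.4]},
  ],
)

```text
t: 1.77
eef_pos: [0.452, -0.2017, 0.2264]
ee_rot: [3.141, 0.0, -3.047]
force: [-0.3, 0.2, 0.0]
width: 0.0005
gripper_force: 0.0
```

```bash
python3 - <<'E'
from h import *
s=get_state();w=camera_model('wrist');f=grab_frame('wrist')
cv2.imwrite('pics/w1.png',f);np.save('w1.npy',w,allow_pickle=True)
print(s['t'],s['eef_pos'],s['ee_rot'],s['force'],s['width'],w)
g=cv2.cvtColor(f,cv2.COLOR_BGR2HSV)
m=(g[...,2]<60).astype(np.uint8)
E
```

```text
1.7667 [ 0.45201401 -0.20173062  0.22637123] [ 3.14115028e+00  2.31850884e-04 -3.04691113e+00] [-0.33959168  0.16972146  0.00653044] 0.00047193216192396376 {'fx': 273.00230903102903, 'fy': 273.00230903102903, 'cx': 254.35155094902024, 'cy': 193.19862774448697, 'xyz': array([ 0.37804387, -0.20864286,  0.38463277]), 'rotation': array([ 2.86192506e+00, -2.70573954e-04,  1.66586569e+00])}
```

View pics/w1.png

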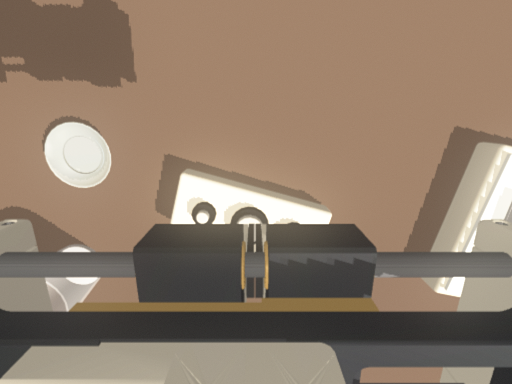

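Seen from the wrist: the Petri dish at (78,155), the small key at (203,217), the large key at (250,218), partly hidden, and the gripper covering everything below row 225. I'll move the tool further along +x so all the keys come into view.

Call:
apply_moves(
  steps=[
    {"translation": [0.08, 0, 0], "rotation": [0, 0, 0]},
    {"translation": [0.16, 0, 0], "rotation": [0, 0, 0]},
    {"translation": [0.24, 0, 0], "rotation": [0, 0, 0]},
    {"translation": [0.32, 0, 0], "rotation": [0, 0, 0]},
    {"translation": [0.4, 0, 0], "rotation": [0, 0, 0]},
    {"translation": [0.48, 0, 0], "rotation": [0, 0, 0]},
    {"translation": [0.54, 0, 0], "rotation": [0, 0, 0]},
    {"translation": [0.56, 0, 0], "rotation": [0, 0, 0]},
    {"translation": [0.56, 0, 0], "rotation": [0, 0, 0]},
    {"translation": [0.56, 0, 0], "rotation": [0, 0, 0]},
  ],
)

```text
t: 2.65
eef_pos: [0.5898, -0.2051, 0.226]
ee_rot: [3.141, -0.001, -3.05]
force: [-0.0, -0.3, -0.2]
width: 0.0001
gripper_force: 0.0
```

```bash
cat >> h.py <<'E'
def snap(tag):
    s=get_state();w=camera_model('wrist');f=grab_frame('wrist')
    cv2.imwrite(f'pics/{tag}.png',f);np.save(tag+'.npy',w,allow_pickle=True)
    print(s['t'],s['eef_pos'],s['ee_rot'],s['force']);return w,f
E
python3 -c "
from h import *
snap('w2')"
```

```text
2.65 [ 0.5898006  -0.20505484  0.22599648] [ 3.14125134e+00 -1.22708928e-03 -3.04992538e+00] [-0.02112633 -0.25284571 -0.20123086]
```

Call:
apply_moves(
  steps=[
    {"translation": [0.05, 0.05, 0], "rotation": [0, 0, 0]},
    {"translation": [0.1, 0.1, 0], "rotation": [0, 0, 0]},
    {"translation": [0.15, 0.15, 0], "rotation": [0, 0, 0]},
    {"translation": [0.2, 0.2, 0], "rotation": [0, 0, 0]},
    {"translation": [0.24, 0.25, 0], "rotation": [0, 0, 0]},
    {"translation": [0.24, 0.3, 0], "rotation": [0, 0, 0]},
    {"translation": [0.24, 0.32, 0], "rotation": [0, 0, 0]},
    {"translation": [0.24, 0.32, 0], "rotation": [0, 0, 0]},
    {"translation": [0.24, 0.32, 0], "rotation": [0, 0, 0]},
    {"translation": [0.24, 0.32, 0], "rotation": [0, 0, 0]},
  ],
)

```text
t: 3.53
eef_pos: [0.6503, -0.1247, 0.2268]
ee_rot: [-3.142, 0.0, -3.049]
force: [-0.3, -0.0, 0.5]
width: 0.0006
gripper_force: 0.0
```

```bash
python3 -c "
from h import *
snap('w3')
a=[cv2.imread(f'pics/w{i}.png')[40:240,100:500] for i in (2,3)]
cv2.imwrite('pics/w23.png',cv2.resize(np.vstack(a),None,fx=1.5,fy=1.5))"
```

```text
3.5333 [ 0.65032764 -0.12471076  0.22682012] [-3.14151851e+00  1.69822667e-04 -3.04924339e+00] [-0.33706632 -0.03762628  0.53640655]
```

View pics/w23.png

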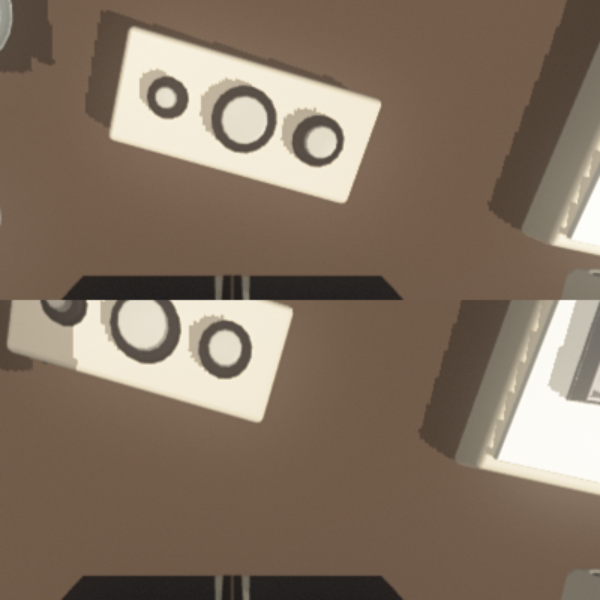

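The close views show the small, large and middle keys, left to right, at full-frame pixels of about (210,105), (263,119) and (313,133). In the second view they sit at about (142,43), (197,56) and (250,72). I'll take each key top from the hole inside its dark collar.

```bash
cat > k.py <<'E'
from h import *
np.set_printoptions(precision=4,suppress=True)
G={'w2':[(210,105),(263,119),(313,133)],'w3':[(142,43),(197,56),(250,72)]}
R={}
for tag in G:
    f=cv2.imread(f'pics/{tag}.png');m=np.load(tag+'.npy',allow_pickle=True).item()
    g=cv2.cvtColor(f,cv2.COLOR_BGR2GRAY); out=[]
    for p in G[tag]:
        x,y=p; lo=g[max(0,y-22):y+22,x-22:x+22].min(); hi=int(g[y-2:y+3,x-2:x+3].mean())
        b=(g>(lo+hi)/2).astype(np.uint8); n,l,st,c=cv2.connectedComponentsWithStats(b,connectivity=4)
        i=l[y,x]; cen=c[i]; P=plane(m,cen,.062); dia=2*np.sqrt(st[i,4]/np.pi)*(m['xyz'][2]-.062)/m['fx']
        out.append(ray(m,cen)); print(tag,cen,st[i,4],P,'dia',round(dia*1000,1))
    R[tag]=out
for i,n in enumerate('slm'): print(n,tri([R['w2'][i],R['w3'][i]]))
E
python3 k.py
```

```text
w2 [255.5 191.5] 196608 [ 0.6054 -0.202   0.062 ] dia 590.8
w2 [255.5 191.5] 196608 [ 0.6054 -0.202   0.062 ] dia 590.8
w2 [255.5 191.5] 196608 [ 0.6054 -0.202   0.062 ] dia 590.8
w3 [138.3515  38.3849] 239 [ 0.5102 -0.261   0.062 ] dia 20.6
w3 [255.5 191.5] 196608 [ 0.6664 -0.1217  0.062 ] dia 592.1
w3 [255.5 191.5] 196608 [ 0.6664 -0.1217  0.062 ] dia 592.1
s (array([ 0.5512, -0.2001,  0.2329]), np.float64(0.009637377533340402))
l (array([-9.7975, -1.2915, 37.5967]), np.float64(0.041410115547474015))
m (array([-9.7975, -1.2915, 37.5967]), np.float64(0.041410115547474015))k.py:10: RuntimeWarning: overflow encountered in scalar add
  b=(g>(lo+hi)/2).astype(np.uint8); n,l,st,c=cv2.connectedComponentsWithStats(b,connectivity=4)
```

```bash
sed -i "s/lo=g\(.*\)\.min();/lo=int(g\1.min());/" k.py; python3 k.py
```

```text
w2 [210.1987 104.7372] 156 [ 0.5093 -0.2621  0.062 ] dia 16.6
w2 [262.6082 119.7065] 753 [ 0.52   -0.2018  0.062 ] dia 36.6
w2 [313.8158 134.4035] 342 [ 0.5309 -0.1412  0.062 ] dia 24.6
w3 [138.3515  38.3849] 239 [ 0.5102 -0.261   0.062 ] dia 20.6
w3 [194.7433  54.8722] 931 [ 0.5206 -0.201   0.062 ] dia 40.7
w3 [249.7226  71.4769] 411 [ 0.5315 -0.1407  0.062 ] dia 27.1
s (array([ 0.5092, -0.2629,  0.0571]), np.float64(3.707184368162996e-05))
l (array([ 0.52  , -0.2017,  0.0587]), np.float64(3.236010197957468e-05))
m (array([ 0.5311, -0.1407,  0.0595]), np.float64(8.557312008874728e-05))
```

Call:
apply_moves(
  steps=[
    {"translation": [-0.08, -0.08, 0], "rotation": [0, 0, 0]},
    {"translation": [-0.16, -0.16, 0], "rotation": [0, 0, 0]},
    {"translation": [-0.25, -0.25, 0], "rotation": [0, 0, 0]},
    {"translation": [-0.35, -0.35, -0.05], "rotation": [0, 0, 0]},
    {"translation": [-0.45, -0.45, -0.15], "rotation": [0, 0, 0]},
    {"translation": [-0.53, -0.52, -0.28], "rotation": [0, 0, 0]},
    {"translation": [-0.565, -0.552, -0.4], "rotation": [0, 0, 0]},
    {"translation": [-0.565, -0.552, -0.5], "rotation": [0, 0, 0]},
    {"translation": [-0.565, -0.552, -0.548], "rotation": [0, 0, 0]},
    {"translation": [-0.565, -0.552, -0.548], "rotation": [0, 0, 0]},
  ],
)

```text
t: 4.42
eef_pos: [0.5067, -0.2629, 0.0868]
ee_rot: [3.14, -0.005, -3.051]
force: [-0.3, 0.6, 0.2]
width: 0.0005
gripper_force: 0.0
```

Call:
apply_moves(
  steps=[
    {"translation": [0, 0, -0.04], "rotation": [0, 0, 0]},
    {"translation": [0, 0, -0.07], "rotation": [0, 0, 0]},
    {"translation": [0, 0, -0.09], "rotation": [0, 0, 0]},
    {"translation": [0, 0, -0.1], "rotation": [0, 0, 0]},
    {"translation": [0, 0, -0.11], "rotation": [0, 0, 0]},
    {"translation": [0, 0, -0.12], "rotation": [0, 0, 0]},
    {"translation": [0, 0, -0.124], "rotation": [0, 0, 0]},
    {"translation": [0, 0, -0.128], "rotation": [0, 0, 0]},
    {"translation": [0, 0, -0.13], "rotation": [0, 0, 0]},
    {"translation": [0, 0, -0.13], "rotation": [0, 0, 0]},
  ],
)

```text
t: 5.25
eef_pos: [0.5097, -0.2624, 0.0574]
ee_rot: [-3.141, 0.001, -3.049]
force: [-0.1, 1.6, 4.7]
width: 0.0003
gripper_force: 2.1
```

Call:
apply_moves(
  steps=[
    {"translation": [0, 0, -0.004], "rotation": [0, 0, 0]},
    {"translation": [0, 0, -0.006], "rotation": [0, 0, 0]},
    {"translation": [0, 0, -0.008], "rotation": [0, 0, 0]},
    {"translation": [0, 0, -0.008], "rotation": [0, 0, 0]},
    {"translation": [0, 0, -0.008], "rotation": [0, 0, 0]},
    {"translation": [0, 0, -0.008], "rotation": [0, 0, 0]},
    {"translation": [0, 0, -0.008], "rotation": [0, 0, 0]},
    {"translation": [0, 0, -0.008], "rotation": [0, 0, 0]},
    {"translation": [0, 0, -0.008], "rotation": [0, 0, 0]},
    {"translation": [0, 0, -0.008], "rotation": [0, 0, 0]},
  ],
)

```text
t: 6.08
eef_pos: [0.5097, -0.2625, 0.0562]
ee_rot: [-3.141, 0.001, -3.049]
force: [-3.4, 4.5, 13.1]
width: 0.0003
gripper_force: 6.2
```

Call:
apply_moves(
  steps=[
    {"translation": [0, 0, 0.04], "rotation": [0, 0, 0]},
    {"translation": [0, 0, 0.1], "rotation": [0, 0, 0]},
    {"translation": [0, 0, 0.14], "rotation": [0, 0, 0]},
    {"translation": [0.01, 0.06, 0.14], "rotation": [0, 0, 0]},
    {"translation": [0.03, 0.16, 0.14], "rotation": [0, 0, 0]},
    {"translation": [0.05, 0.28, 0.14], "rotation": [0, 0, 0]},
    {"translation": [0.07, 0.4, 0.14], "rotation": [0, 0, 0]},
    {"translation": [0.084, 0.486, 0.14], "rotation": [0, 0, 0]},
    {"translation": [0.084, 0.486, 0.14], "rotation": [0, 0, 0]},
    {"translation": [0.084, 0.486, 0.14], "rotation": [0, 0, 0]},
  ],
)

```text
t: 6.92
eef_pos: [0.5306, -0.1399, 0.0903]
ee_rot: [3.142, 0.0, -3.047]
force: [0.0, -0.1, 0.0]
width: 0.0006
gripper_force: 0.0
```

Call:
apply_moves(
  steps=[
    {"translation": [0, 0, -0.05], "rotation": [0, 0, 0]},
    {"translation": [0, 0, -0.09], "rotation": [0, 0, 0]},
    {"translation": [0, 0, -0.11], "rotation": [0, 0, 0]},
    {"translation": [0, 0, -0.12], "rotation": [0, 0, 0]},
    {"translation": [0, 0, -0.13], "rotation": [0, 0, 0]},
    {"translation": [0, 0, -0.135], "rotation": [0, 0, 0]},
    {"translation": [0, 0, -0.14], "rotation": [0, 0, 0]},
    {"translation": [0, 0, -0.14], "rotation": [0, 0, 0]},
    {"translation": [0, 0, -0.14], "rotation": [0, 0, 0]},
    {"translation": [0, 0, -0.14], "rotation": [0, 0, 0]},
  ],
)

```text
t: 7.75
eef_pos: [0.5295, -0.1415, 0.0562]
ee_rot: [-3.141, -0.001, -3.049]
force: [-6.5, -0.1, 13.0]
width: 0.0006
gripper_force: 6.5
```

Middle key is fully down. Now the large one at (0.520, -0.2015).

Call:
apply_moves(
  steps=[
    {"translation": [0, 0, 0.04], "rotation": [0, 0, 0]},
    {"translation": [0, 0, 0.1], "rotation": [0, 0, 0]},
    {"translation": [0, 0, 0.14], "rotation": [0, 0, 0]},
    {"translation": [0, 0, 0.14], "rotation": [0, 0, 0]},
    {"translation": [-0.01, -0.06, 0.14], "rotation": [0, 0, 0]},
    {"translation": [-0.03, -0.14, 0.14], "rotation": [0, 0, 0]},
    {"translation": [-0.044, -0.21, 0.14], "rotation": [0, 0, 0]},
    {"translation": [-0.044, -0.244, 0.14], "rotation": [0, 0, 0]},
    {"translation": [-0.044, -0.244, 0.14], "rotation": [0, 0, 0]},
    {"translation": [-0.044, -0.244, 0.14], "rotation": [0, 0, 0]},
  ],
)

```text
t: 8.58
eef_pos: [0.5195, -0.2022, 0.0899]
ee_rot: [3.141, 0.0, -3.051]
force: [0.0, -0.2, -0.4]
width: 0.0004
gripper_force: 0.0
```

Call:
apply_moves(
  steps=[
    {"translation": [0, 0, -0.05], "rotation": [0, 0, 0]},
    {"translation": [0, 0, -0.09], "rotation": [0, 0, 0]},
    {"translation": [0, 0, -0.11], "rotation": [0, 0, 0]},
    {"translation": [0, 0, -0.12], "rotation": [0, 0, 0]},
    {"translation": [0, 0, -0.13], "rotation": [0, 0, 0]},
    {"translation": [0, 0, -0.135], "rotation": [0, 0, 0]},
    {"translation": [0, 0, -0.14], "rotation": [0, 0, 0]},
    {"translation": [0, 0, -0.14], "rotation": [0, 0, 0]},
    {"translation": [0, 0, -0.14], "rotation": [0, 0, 0]},
    {"translation": [0, 0, -0.14], "rotation": [0, 0, 0]},
  ],
)

```text
t: 9.42
eef_pos: [0.5191, -0.2016, 0.0562]
ee_rot: [3.141, -0.0, -3.049]
force: [-5.2, 5.9, 12.1]
width: 0.0004
gripper_force: 6.1
```

Call:
apply_moves(
  steps=[
    {"translation": [0, 0, 0.05], "rotation": [0, 0, 0]},
    {"translation": [0, 0, 0.15], "rotation": [0, 0, 0]},
    {"translation": [0, 0, 0.27], "rotation": [0, 0, 0]},
    {"translation": [0, 0, 0.4], "rotation": [0, 0, 0]},
    {"translation": [0, 0.05, 0.52], "rotation": [0, 0, 0]},
    {"translation": [0, 0.13, 0.62], "rotation": [0, 0, 0]},
    {"translation": [0, 0.24, 0.7], "rotation": [0, 0, 0]},
    {"translation": [0, 0.36, 0.76], "rotation": [0, 0, 0]},
    {"translation": [0, 0.48, 0.76], "rotation": [0, 0, 0]},
    {"translation": [0, 0.6, 0.76], "rotation": [0, 0, 0]},
  ],
  jaw=-1,
)

```text
t: 10.25
eef_pos: [0.5199, -0.0507, 0.2468]
ee_rot: [3.141, 0.004, -3.05]
force: [0.7, 0.2, -1.1]
width: 0.0617
gripper_force: 0.0
```

Call:
apply_moves(
  steps=[
    {"translation": [0.04, 0.12, 0], "rotation": [0, 0, 0]},
    {"translation": [0.08, 0.24, 0], "rotation": [0, 0, 0]},
    {"translation": [0.12, 0.36, 0], "rotation": [0, 0, 0]},
    {"translation": [0.16, 0.48, 0], "rotation": [0, 0, 0]},
    {"translation": [0.2, 0.6, 0], "rotation": [0, 0, 0]},
    {"translation": [0.24, 0.72, 0], "rotation": [0, 0, 0]},
    {"translation": [0.28, 0.84, 0], "rotation": [0, 0, 0]},
    {"translation": [0.28, 0.94, 0], "rotation": [0, 0, 0]},
    {"translation": [0.28, 1.0, 0], "rotation": [0, 0, 0]},
    {"translation": [0.28, 1.0, 0], "rotation": [0, 0, 0]},
  ],
)

```text
t: 11.08
eef_pos: [0.5894, 0.2006, 0.2446]
ee_rot: [3.142, -0.0, -3.047]
force: [-0.3, 0.2, 0.3]
width: 0.0877
gripper_force: 0.0
```

```bash
python3 -c "
from h import *
snap('w4')"
```

```text
11.0833 [0.5894192  0.20064791 0.24462711] [ 3.14157119e+00 -2.85022327e-05 -3.04684998e+00] [-0.25481829  0.21624551  0.28505643]
```

Call:
apply_moves(
  steps=[
    {"translation": [0.05, 0.06, 0], "rotation": [0, 0, 0]},
    {"translation": [0.1, 0.12, 0], "rotation": [0, 0, 0]},
    {"translation": [0.15, 0.18, 0], "rotation": [0, 0, 0]},
    {"translation": [0.2, 0.24, 0], "rotation": [0, 0, 0]},
    {"translation": [0.2, 0.28, 0], "rotation": [0, 0, 0]},
    {"translation": [0.2, 0.28, 0], "rotation": [0, 0, 0]},
    {"translation": [0.2, 0.28, 0], "rotation": [0, 0, 0]},
    {"translation": [0.2, 0.28, 0], "rotation": [0, 0, 0]},
    {"translation": [0.2, 0.28, 0], "rotation": [0, 0, 0]},
    {"translation": [0.2, 0.28, 0], "rotation": [0, 0, 0]},
  ],
)

```text
t: 11.97
eef_pos: [0.6392, 0.2673, 0.2457]
ee_rot: [3.141, 0.001, -3.05]
force: [0.4, -0.0, -0.5]
width: 0.0876
gripper_force: 0.0
```

```bash
python3 -c "
from h import *
snap('w5')
a=[cv2.imread(f'pics/w{i}.png')[0:240] for i in (4,5)]
cv2.imwrite('pics/w45.png',cv2.resize(np.vstack(a),None,fx=1.25,fy=1.25))"
```

```text
11.9667 [0.63918048 0.26728619 0.24568405] [ 3.14126076e+00  5.89925117e-04 -3.04971195e+00] [ 0.4359495  -0.02483659 -0.47084229]
```

View pics/w45.png

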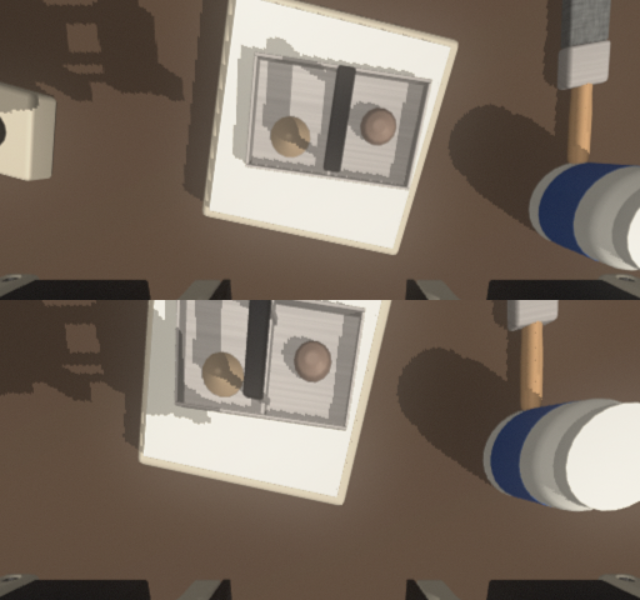

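The first view shows the whole black bar, with the bar centre near (272,95) in full-frame pixels. The second view shows its near end at about (205,78), and the tub stays clear on the right. Both shells are lying in the tray. I'll measure the bar's axis and triangulate its near end.

```bash
cat > b.py <<'E'
from h import *
np.set_printoptions(precision=4,suppress=True)
E={};
for tag,p in(('w4',(272,95)),('w5',(207,50))):
    f=cv2.imread(f'pics/{tag}.png');m=np.load(tag+'.npy',allow_pickle=True).item()
    b=(f.max(2)<60).astype(np.uint8); b=cv2.morphologyEx(b,cv2.MORPH_OPEN,np.ones((5,5)))
    n,l,st,c=cv2.connectedComponentsWithStats(b); i=l[p[1],p[0]]
    q=np.argwhere(l==i)[:,::-1].astype(np.float32); r=cv2.minAreaRect(q); bx=cv2.boxPoints(r)
    o=bx[np.argsort(bx[:,1])]; near=o[2:].mean(0); far=o[:2].mean(0)
    E[tag]=ray(m,near); N,F=plane(m,near,.124),plane(m,far,.124)
    print(tag,st[i],r,'near',near,N,'far',far,F,'mid',(N+F)/2,'len',np.linalg.norm(N-F),'ang',np.degrees(np.arctan2(*(N-F)[[1,0]])))
print(tri(list(E.values())))
E
python3 b.py
```

```text
w4 [     0      0    512    384 151094] ((255.5, 191.5), (383.0, 511.0), 90.0) near [255.5 383. ] [0.8559 0.2278 0.124 ] far [255.5   0. ] [0.4183 0.1855 0.124 ] mid [0.6371 0.2066 0.124 ] len 0.43967785241299717 ang 5.515118833025698
w5 [     0      0    512    384 150930] ((255.5, 191.5), (383.0, 511.0), 90.0) near [255.5 383. ] [0.9073 0.2939 0.124 ] far [255.5   0. ] [0.4677 0.2527 0.124 ] mid [0.6875 0.2733 0.124 ] len 0.44147589719852637 ang 5.355779686001629
(array([ 18.7518,   2.0206, -14.5051]), np.float64(0.026132831271436133))
```

```bash
python3 -c "
import cv2
for t,x,y in(('w4',272,95),('w5',207,50)):
    f=cv2.imread(f'pics/{t}.png');print(f[y,x-16:x+18:2].max(1))"
sed -i 's/f.max(2)<60/f.max(2)<75/' b.py; python3 b.py
```

```text
[194 143 140 142  75  70  67  69  69  69  67  95 140 140 139 138 135]
[151 201 191  62  67  69  68  68  68  65  62 200 143 204 206 207 207]
w4 [261  75  19  48 616] ((270.280029296875, 98.04000091552734), (13.010764122009277, 48.08325958251953), 8.130102157592773) near [266.88 121.84] [0.5209 0.2067 0.124 ] far [273.68  74.24] [0.477  0.2084 0.124 ] mid [0.4989 0.2076 0.124 ] len 0.04391136129745352 ang -2.2375765266368837
w5 [ 196    0   21   69 1050] ((205.06149291992188, 33.823768615722656), (16.20589828491211, 69.35037231445312), 5.19442892074585) near [201.9221  68.3566] [0.5278 0.2076 0.124 ] far [208.2008  -0.709 ] [0.471  0.2109 0.124 ] mid [0.4994 0.2092 0.124 ] len 0.056907265907536614 ang -3.348742519525692
(array([0.5235, 0.206 , 0.1081]), np.float64(0.0026999453587373537))
```

```bash
sed -i 's/<75/<98/' b.py; python3 b.py
```

```text
w4 [ 259   53   25   84 1165] ((270.9565734863281, 94.42475891113281), (14.41631031036377, 83.99862670898438), 7.883139610290527) near [265.1962 136.0272] [0.5347 0.2065 0.124 ] far [276.7169  52.8223] [0.4585 0.2091 0.124 ] mid [0.4966 0.2078 0.124 ] len 0.07626203244998304 ang -1.9659046685493715
w5 [ 195    0   22   79 1284] ((205.31356811523438, 38.750064849853516), (17.569833755493164, 78.76832580566406), 3.8785247802734375) near [202.6496  78.044 ] [0.5363 0.2086 0.124 ] far [207.9776  -0.5439] [0.4712 0.2107 0.124 ] mid [0.5037 0.2096 0.124 ] len 0.06511638133300668 ang -1.8572765648166418
(array([0.5353, 0.2069, 0.1151]), np.float64(4.903131984266359e-06))
```

```bash
python3 - <<'E'
from h import *
np.set_printoptions(precision=4,suppress=True)
m=np.load('w4.npy',allow_pickle=True).item();f=cv2.imread('pics/w4.png')
b=cv2.morphologyEx((f.max(2)<98).astype(np.uint8),cv2.MORPH_OPEN,np.ones((5,5)))
l=cv2.connectedComponents(b)[1];M=l==l[95,272]
r=np.arange(60,131)
for k in('L','R'):
    x=[np.where(M[y])[0][0 if k=='L' else -1]+(-.5 if k=='L' else .5) for y in r]
    c=np.polyfit(r,x,1);P=[plane(m,(np.polyval(c,y),y),.124) for y in(56,134)]
    d=P[1]-P[0];print(k,P,np.degrees(np.arctan2(d[1],d[0])))
a,c=plane(m,(200,132),.07),plane(m,(326.4,149.6),.07);print(a,c,np.degrees(np.arctan2(*(c-a)[:2]))) 
E
```

```text
L [array([0.4618, 0.2025, 0.124 ]), array([0.5334, 0.1993, 0.124 ])] -2.602475955873572
R [array([0.4605, 0.216 , 0.124 ]), array([0.5321, 0.2128, 0.124 ])] -2.582403494933226
[0.5411 0.1311 0.07  ] [0.5475 0.2846 0.07  ] 2.358806298883288
```

Call:
apply_moves(
  steps=[
    {"translation": [-0.08, -0.03, 0], "rotation": [0, 0, -0.05]},
    {"translation": [-0.18, -0.07, 0], "rotation": [0, 0, -0.1]},
    {"translation": [-0.28, -0.12, 0], "rotation": [0, 0, -0.15]},
    {"translation": [-0.38, -0.16, 0], "rotation": [0, 0, -0.2]},
    {"translation": [-0.48, -0.2, 0], "rotation": [0, 0, -0.26]},
    {"translation": [-0.57, -0.243, -0.03], "rotation": [0, 0, -0.26]},
    {"translation": [-0.57, -0.243, -0.1], "rotation": [0, 0, -0.26]},
    {"translation": [-0.57, -0.243, -0.2], "rotation": [0, 0, -0.26]},
    {"translation": [-0.57, -0.243, -0.3], "rotation": [0, 0, -0.26]},
    {"translation": [-0.57, -0.243, -0.34], "rotation": [0, 0, -0.26]},
  ],
)

```text
t: 12.85
eef_pos: [0.4952, 0.2061, 0.1577]
ee_rot: [-3.14, -0.002, 3.097]
force: [-0.6, 0.3, -0.7]
width: 0.0876
gripper_force: 0.0
```

Call:
apply_moves(
  steps=[
    {"translation": [0, 0, -0.04], "rotation": [0, 0, 0]},
    {"translation": [0, 0, -0.08], "rotation": [0, 0, 0]},
    {"translation": [0, 0, -0.12], "rotation": [0, 0, 0]},
    {"translation": [0, 0, -0.16], "rotation": [0, 0, 0]},
    {"translation": [0, 0, -0.2], "rotation": [0, 0, 0]},
    {"translation": [0, 0, -0.23], "rotation": [0, 0, 0]},
    {"translation": [0, 0, -0.25], "rotation": [0, 0, 0]},
    {"translation": [0, 0, -0.25], "rotation": [0, 0, 0]},
    {"translation": [0, 0, -0.25], "rotation": [0, 0, 0]},
    {"translation": [0, 0, -0.25], "rotation": [0, 0, 0]},
  ],
)

```text
t: 13.68
eef_pos: [0.4972, 0.2075, 0.098]
ee_rot: [3.141, 0.001, 3.098]
force: [0.9, -0.3, 0.8]
width: 0.0875
gripper_force: 0.0
```

```bash
python3 - <<'E'
from h import *
f=grab_frame('scene')[120:240,200:380];w=grab_frame('wrist')
cv2.imwrite('pics/g1.png',np.hstack([cv2.resize(f,(450,300)),cv2.resize(w[:300],(350,300))]))
E
```

```text
(no output)
```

View pics/g1.png

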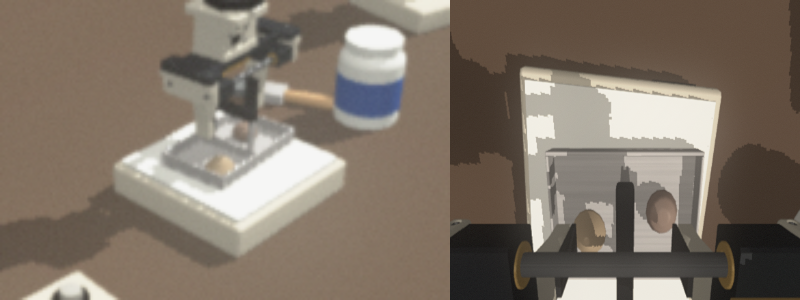

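The fingers straddle the bar evenly: in the wrist half of the picture the bar is at column 625, midway between fingers at 560 and 690. They are clear of the shells and the rim. I'll close at 30 N.

Call:
apply_moves(
  steps=[
    {"translation": [0, 0, 0], "rotation": [0, 0, 0]},
    {"translation": [0, 0, 0], "rotation": [0, 0, 0]},
    {"translation": [0, 0, 0], "rotation": [0, 0, 0]},
    {"translation": [0, 0, 0], "rotation": [0, 0, 0]},
    {"translation": [0, 0, 0], "rotation": [0, 0, 0]},
    {"translation": [0, 0, 0], "rotation": [0, 0, 0]},
    {"translation": [0, 0, 0], "rotation": [0, 0, 0]},
    {"translation": [0, 0, 0], "rotation": [0, 0, 0]},
    {"translation": [0, 0, 0], "rotation": [0, 0, 0]},
    {"translation": [0, 0, 0], "rotation": [0, 0, 0]},
  ],
  jaw=1,
  newtons=35,
)

```text
t: 14.62
eef_pos: [0.4968, 0.2073, 0.0975]
ee_rot: [-3.142, -0.0, 3.098]
force: [-0.1, -1.3, -0.0]
width: 0.0264
gripper_force: 0.0
```

Call:
apply_moves(
  steps=[
    {"translation": [0, 0, 0], "rotation": [0, 0, 0]},
    {"translation": [0, 0, 0], "rotation": [0, 0, 0]},
    {"translation": [0, 0, 0], "rotation": [0, 0, 0]},
    {"translation": [0, 0, 0.005], "rotation": [0, 0, 0]},
    {"translation": [0, 0, 0.01], "rotation": [0, 0, 0]},
    {"translation": [0, 0, 0.02], "rotation": [0, 0, 0]},
    {"translation": [0, 0, 0.03], "rotation": [0, 0, 0]},
    {"translation": [0, 0, 0.04], "rotation": [0, 0, 0]},
    {"translation": [0, 0, 0.04], "rotation": [0, 0, 0]},
    {"translation": [0, 0, 0.04], "rotation": [0, 0, 0]},
  ],
)

```text
t: 15.45
eef_pos: [0.4969, 0.2074, 0.1078]
ee_rot: [3.141, 0.0, 3.098]
force: [-1.1, -0.0, -3.5]
width: 0.0139
gripper_force: 35.0
```

Call:
apply_moves(
  steps=[
    {"translation": [0, 0, 0.01], "rotation": [0, 0, 0]},
    {"translation": [0, 0, 0.025], "rotation": [0, 0, 0]},
    {"translation": [0, 0, 0.05], "rotation": [0, 0, 0]},
    {"translation": [0, 0, 0.08], "rotation": [0, 0, 0]},
    {"translation": [0, 0, 0.11], "rotation": [0, 0, 0]},
    {"translation": [0, 0, 0.14], "rotation": [0, 0, 0]},
    {"translation": [0, 0, 0.17], "rotation": [0, 0, 0]},
    {"translation": [0, 0, 0.2], "rotation": [0, 0, 0]},
    {"translation": [0, 0, 0.23], "rotation": [0, 0, 0]},
    {"translation": [0, 0, 0.26], "rotation": [0, 0, 0]},
  ],
)

```text
t: 16.28
eef_pos: [0.4968, 0.2072, 0.1734]
ee_rot: [3.141, 0.0, 3.098]
force: [0.2, 0.7, -4.2]
width: 0.0138
gripper_force: 35.0
```

Call:
apply_moves(
  steps=[
    {"translation": [0, 0, 0.03], "rotation": [0, 0, 0]},
    {"translation": [0, 0, 0.06], "rotation": [0, 0, 0]},
    {"translation": [0, 0, 0.09], "rotation": [0, 0, 0]},
    {"translation": [0, 0, 0.12], "rotation": [0, 0, 0]},
    {"translation": [0, 0, 0.15], "rotation": [0, 0, 0]},
    {"translation": [0, 0, 0.18], "rotation": [0, 0, 0]},
    {"translation": [0, 0, 0.205], "rotation": [0, 0, 0]},
    {"translation": [0, 0, 0.22], "rotation": [0, 0, 0]},
    {"translation": [0, 0, 0.23], "rotation": [0, 0, 0]},
    {"translation": [0, 0, 0.23], "rotation": [0, 0, 0]},
  ],
)

```text
t: 17.12
eef_pos: [0.497, 0.2074, 0.2305]
ee_rot: [3.141, 0.0, 3.098]
force: [0.8, 0.6, -4.5]
width: 0.0137
gripper_force: 35.0
```

Call:
apply_moves(
  steps=[
    {"translation": [0, 0, 0], "rotation": [0, 0, 0]},
    {"translation": [0, 0, 0], "rotation": [0, 0, 0]},
    {"translation": [0, 0, 0], "rotation": [0, 0, 0]},
    {"translation": [0, 0, 0], "rotation": [0, 0, 0]},
    {"translation": [0, 0, 0], "rotation": [0, 0, 0]},
    {"translation": [0, 0, 0], "rotation": [0, 0, 0]},
    {"translation": [0, 0, 0], "rotation": [0, 0, 0]},
    {"translation": [0, 0, 0], "rotation": [0, 0, 0]},
    {"translation": [0, 0, 0], "rotation": [0, 0, 0]},
    {"translation": [0, 0, 0], "rotation": [0, 0, 0]},
  ],
)

```text
t: 17.95
eef_pos: [0.4969, 0.2073, 0.2301]
ee_rot: [3.142, 0.0, 3.098]
force: [-0.3, 0.5, -3.6]
width: 0.0137
gripper_force: 35.0
```

```bash
python3 - <<'E'
from h import *
f=grab_frame('scene')[60:280,180:380];w=grab_frame('wrist')
cv2.imwrite('pics/g2.png',np.hstack([cv2.resize(f,(400,440)),cv2.resize(w[:300],(400,440))]))
E
```

```text
(no output)
```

View pics/g2.png

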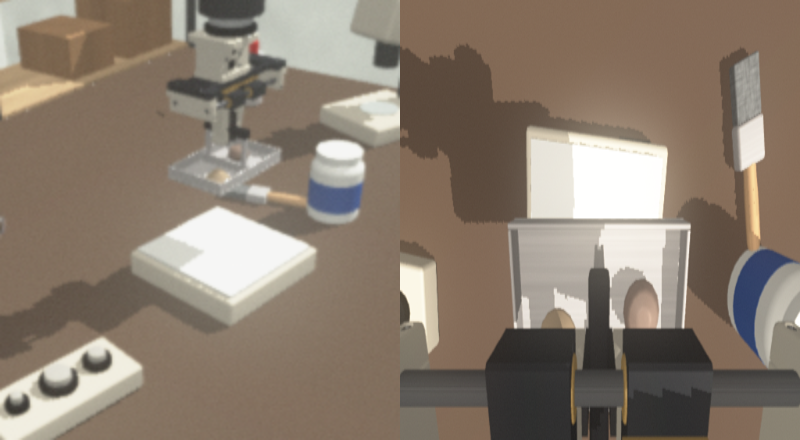

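The tray hangs level and well above the light box, with both shells in it at about (218,175) and (236,152) in the scene half. All the keys are up and the bystanders look undisturbed, so I'm handing in.

```bash
python3 -c "
from station import *
print(job_done())"
```

```text
the job is handed in; nothing more can be done
None
```

I pressed the keys fully down one at a time (small, middle, large), then lifted the tray about 13 cm above the light box, where it is held level with both shells in it; the job is handed in, and no verdict was returned.

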